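Find the box with the spare tap valve by its weight and open it

TASK

One of the three identical lidded boxes holds the heavy brass tap valve, the other two only a rubber washer: find by feel, without opening the wrong ones, which it is. Set that box, still shut and upright, on the grey mat, let go of it, then lift off its lid and lay the lid right way up on the mat beside it. Leave the other two boxes shut and standing where they were, never tip a box over, and do not disturb the mug, soap dish, toothbrush holder, comb or wrench.

Things in the scene. Friction and masses are not known exactly. Their poses are not given: they have to be found in the camera images.
- box_a: One of three look-alike opaque cream boxes, 76 mm (x) by 56 mm (y: grasp across this) by 48 mm high, walls 4 mm; 73 mm high to the knob of its lid lid_a. Origin: centre of underside, z up. Shut, with a loose washer inside it weighs 0.09-0.13 kg, with the loose valve 0.30-0.43 kg; which one has the valve varies and cannot be seen.
- lid_a: Loose cream lid on box_a, 25 g: plate 73 x 53 x 5 mm, a plug 65 x 45 mm reaching 6 mm down into the box (1.5 mm play), on top a red bar knob 36 mm long (x), 14 mm wide (y: grasp across this), 5 to 25 mm above the origin. Origin: centre of the plate's underside, z up: 48 mm above the box's origin when shut, 6 mm above a surface it is laid on.
- box_b: One of three look-alike opaque cream boxes, 76 mm (x) by 56 mm (y: grasp across this) by 48 mm high, walls 4 mm; 73 mm high to the knob of its lid lid_b. Origin: centre of underside, z up. Shut, with a loose washer inside it weighs 0.09-0.13 kg, with the loose valve 0.30-0.43 kg; which one has the valve varies and cannot be seen.
- lid_b: Loose cream lid on box_b, 25 g: plate 73 x 53 x 5 mm, a plug 65 x 45 mm reaching 6 mm down into the box (1.5 mm play), on top a red bar knob 36 mm long (x), 14 mm wide (y: grasp across this), 5 to 25 mm above the origin. Origin: centre of the plate's underside, z up: 48 mm above the box's origin when shut, 6 mm above a surface it is laid on.
- box_c: One of three look-alike opaque cream boxes, 76 mm (x) by 56 mm (y: grasp across this) by 48 mm high, walls 4 mm; 73 mm high to the knob of its lid lid_c. Origin: centre of underside, z up. Shut, with a loose washer inside it weighs 0.09-0.13 kg, with the loose valve 0.30-0.43 kg; which one has the valve varies and cannot be seen.
- lid_c: Loose cream lid on box_c, 25 g: plate 73 x 53 x 5 mm, a plug 65 x 45 mm reaching 6 mm down into the box (1.5 mm play), on top a red bar knob 36 mm long (x), 14 mm wide (y: grasp across this), 5 to 25 mm above the origin. Origin: centre of the plate's underside, z up: 48 mm above the box's origin when shut, 6 mm above a surface it is laid on.
- mat: Grey plastic work mat fixed on the ledge, 130 mm (its x) by 220 mm (its y), 4 mm thick; origin: centre of its underside. Room for one box and its lid side by side along its y.
- mug: Steel mug, 80 mm across, 90 mm high, handle at its +y; origin: centre of its underside. Leave alone.
- soap_dish: White soap dish with pink soap, 85 x 125 mm, 34 mm high; origin: centre of its underside. Leave alone.
- brush_holder: Wooden toothbrush holder, 75 x 75 x 90 mm, brushes up to 175 mm high; origin: centre of its underside. Leave alone.
- comb: Blue plastic comb lying flat, 35 x 180 mm (its y), 5 mm thick; origin: centre of its underside. Leave alone.
- wrench: Steel wrench lying flat, about 200 mm long along its x; origin: centre of its underside. Leave alone.

How it is judged:
On the way:
1. the heavy box stands on the mat, still shut, released (((contact force between box_a and mat above 1.9 N and angle between box_a's own z axis and vertical below 0.1 rad and x of box_a in the frame of mat between -0.06 and 0.06 m and y of box_a in the frame of mat between -0.105 and 0.105 m and horizontal distance between lid_a and box_a below 0.008 m and z of lid_a in the frame of box_a below 0.053 m and angle between lid_a's own z axis and vertical below 0.12 rad and contact force between the fingers and box_a below 0.1 N and linear speed of box_a below 0.02 m/s) or (contact force between box_b and mat above 1.9 N and angle between box_b's own z axis and vertical below 0.1 rad and x of box_b in the frame of mat between -0.06 and 0.06 m and y of box_b in the frame of mat between -0.105 and 0.105 m and horizontal distance between lid_b and box_b below 0.008 m and z of lid_b in the frame of box_b below 0.053 m and angle between lid_b's own z axis and vertical below 0.12 rad and contact force between the fingers and box_b below 0.1 N and linear speed of box_b below 0.02 m/s) or (contact force between box_c and mat above 1.9 N and angle between box_c's own z axis and vertical below 0.1 rad and x of box_c in the frame of mat between -0.06 and 0.06 m and y of box_c in the frame of mat between -0.105 and 0.105 m and horizontal distance between lid_c and box_c below 0.008 m and z of lid_c in the frame of box_c below 0.053 m and angle between lid_c's own z axis and vertical below 0.12 rad and contact force between the fingers and box_c below 0.1 N and linear speed of box_c below 0.02 m/s))), for 0.2 s.
At the end, for the whole second after the job is handed in: The box with the valve stands level on the mat (over 1.9 N) and its lid lies right way up on the mat beside it, both centres 5 mm or more inside the mat's edges; the other two boxes are upright, shut (lids within 8 mm) and within 30 mm of their starts; all at rest (((contact force between box_a and mat above 1.9 N and angle between box_a's own z axis and vertical below 0.1 rad and x of box_a in the frame of mat between -0.06 and 0.06 m and y of box_a in the frame of mat between -0.105 and 0.105 m and x of lid_a in the frame of mat between -0.06 and 0.06 m and y of lid_a in the frame of mat between -0.105 and 0.105 m and height (world z) of lid_a below 0.02 m and angle between lid_a's own z axis and vertical below 0.12 rad and linear speed of each of lid_a, box_a below 0.02 m/s and (horizontal distance between lid_b and box_b below 0.008 m and z of lid_b in the frame of box_b below 0.053 m and angle between lid_b's own z axis and vertical below 0.12 rad and distance of box_b from where it was at the start of the episode below 0.03 m and angle between box_b's own z axis and vertical below 0.1 rad and linear speed of box_b below 0.02 m/s) and (horizontal distance between lid_c and box_c below 0.008 m and z of lid_c in the frame of box_c below 0.053 m and angle between lid_c's own z axis and vertical below 0.12 rad and distance of box_c from where it was at the start of the episode below 0.03 m and angle between box_c's own z axis and vertical below 0.1 rad and linear speed of box_c below 0.02 m/s)) or (contact force between box_b and mat above 1.9 N and angle between box_b's own z axis and vertical below 0.1 rad and x of box_b in the frame of mat between -0.06 and 0.06 m and y of box_b in the frame of mat between -0.105 and 0.105 m and x of lid_b in the frame of mat between -0.06 and 0.06 m and y of lid_b in the frame of mat between -0.105 and 0.105 m and height (world z) of lid_b below 0.02 m and angle between lid_b's own z axis and vertical below 0.12 rad and linear speed of each of lid_b, box_b below 0.02 m/s and (horizontal distance between lid_a and box_a below 0.008 m and z of lid_a in the frame of box_a below 0.053 m and angle between lid_a's own z axis and vertical below 0.12 rad and distance of box_a from where it was at the start of the episode below 0.03 m and angle between box_a's own z axis and vertical below 0.1 rad and linear speed of box_a below 0.02 m/s) and (horizontal distance between lid_c and box_c below 0.008 m and z of lid_c in the frame of box_c below 0.053 m and angle between lid_c's own z axis and vertical below 0.12 rad and distance of box_c from where it was at the start of the episode below 0.03 m and angle between box_c's own z axis and vertical below 0.1 rad and linear speed of box_c below 0.02 m/s)) or (contact force between box_c and mat above 1.9 N and angle between box_c's own z axis and vertical below 0.1 rad and x of box_c in the frame of mat between -0.06 and 0.06 m and y of box_c in the frame of mat between -0.105 and 0.105 m and x of lid_c in the frame of mat between -0.06 and 0.06 m and y of lid_c in the frame of mat between -0.105 and 0.105 m and height (world z) of lid_c below 0.02 m and angle between lid_c's own z axis and vertical below 0.12 rad and linear speed of each of lid_c, box_c below 0.02 m/s and (horizontal distance between lid_a and box_a below 0.008 m and z of lid_a in the frame of box_a below 0.053 m and angle between lid_a's own z axis and vertical below 0.12 rad and distance of box_a from where it was at the start of the episode below 0.03 m and angle between box_a's own z axis and vertical below 0.1 rad and linear speed of box_a below 0.02 m/s) and (horizontal distance between lid_b and box_b below 0.008 m and z of lid_b in the frame of box_b below 0.053 m and angle between lid_b's own z axis and vertical below 0.12 rad and distance of box_b from where it was at the start of the episode below 0.03 m and angle between box_b's own z axis and vertical below 0.1 rad and linear speed of box_b below 0.02 m/s)))); the robot touches nothing.
It fails at once if a lid is taken off a box that is not the heavy one standing on the mat (lid and box origins over 85 mm apart while the box bears on the mat with under 1.9 N) ((distance between lid_a and box_a above 0.085 m and contact force between box_a and mat below 1.9 N) or (distance between lid_b and box_b above 0.085 m and contact force between box_b and mat below 1.9 N) or (distance between lid_c and box_c above 0.085 m and contact force between box_c and mat below 1.9 N)).
It fails at once if a box is tipped by more than 0.6 rad (angle between any of box_a, box_b, box_c's own z axis and vertical above 0.6 rad).
It fails at once if the mug, soap dish, toothbrush holder, comb or wrench is moved by more than 30 mm (distance of any of mug, soap_dish, brush_holder, comb, wrench from where it was at the start of the episode above 0.03 m).
It also fails if it takes over 72 s, if anything falls off the work surface, if the arm or the gripper's body presses on something with over 40 N, if the wrist force passes 120 N, or if a joint passes its speed limit or range.

ROBOT

A 6-joint arm with a two-finger parallel gripper is mounted at the origin on the work surface. World frame = base frame: x ahead of the robot, y to its left, z up, the work surface at z = 0. Lengths are in m, angles in rad, forces in N, time in s.
With the tool pointing down it reaches from about 0.25 to 0.8 m from the base axis. Payload 8.5 kg.
Tool frame: the origin (TCP) lies at the centre of the arm's flange, where the gripper is bolted on; the fingertips stand 173 mm ahead of it and the grasp point (between the pads) lies ctrl.grasp_offset ahead of it (ctrl.grasp_offset is the distance from the TCP to the grasp point, in m); z points along the fingers, y is the direction in which the jaws open and shut (so a half turn about z gives the same grasp; the last joint's range is limited). The gripper opens to 85 mm and grips with 20 to 120 N. Pads are 22 mm wide; open, the fingers measure 114 mm over their backs; the gripper's body (76 mm by 85 mm) begins 54 mm behind the grasp point. The pads swing forward as they close: fully open they stand 13 mm farther back than shut.
Start: joints at [-1.336, 0.238, -0.013, 1.319, 0, 1.571], TCP at [0.122, -0.511, 0.405] pointing down, gripper open.
Joint ranges: [-2.66, 2.66], [-1.03, 1.9], [-1.14, 1.46], [-1.82, 2.27], [-1.45, 1.34], [-3.14, 3.14]. Speed limits (rad/s): [2.22, 2.22, 2.79, 3.14, 3.14, 3.14].

INTERFACE

Orientations are given as a unit quaternion [w, x, y, z].
In Python, from cell import ctrl gives the robot as it stands.
- The arm moves only by the tool send_rows, never from a script. Its argument "increments" is a list of rows, each a list of 3 entries, a list of its own where there are three numbers: the turn, a rotation vector about the tool's x, y, z in rad, then the shift along the tool's x, y, z in cm, then the gripper command: -1 is shut, 1 is fully open, values between are in proportion. In form: [[[wx, wy, wz], [x, y, z], hand], ...]. A call has 1 to 12 rows; each row shifts and turns the commanded pose from where the row before left it, along the tool's axes as they then stand; what a row does not reach is not made up. A row lasts 1/12 s, in which the tool goes at most 41.7 mm and 7.16 degrees, less where a joint would pass 70% of its speed; a pose out of reach is approached as far as the arm can. A call is refused whole if a number of a shift passes 4.17 or a number of a turn 0.125, either way. A call with a gripper value outside its range is refused whole. The fingers move at their own pace and stop on an object; "grip_force" is the grip in N (left out, the last holds). Time passes only in rows, so rows that do not move let the fingers close. It gives the time, the measured TCP pose, the force and the opening at its end, in the units of the state.
- ctrl.get_obs(): the state, without advancing time (a new reading comes with each control period).
- ctrl.camera(name): name is "scene" or "top"; returns (picture, depth): 480x640x3 uint8, red, green, blue; 480x640 float32, m along the optical axis (not along the pixel's ray), 0 where there is no reading.
- ctrl.calibration(name): a dict with "fx", "fy", "cx", "cy" (pixels), "rvec" (rotation vector, rad) and "tvec" (3), from world to camera coordinates, as OpenCV has them. Camera axes: x right, y down, z forward; pixel columns grow to the right and rows downward; lengths in m; the calibration is good to about 2 mm. A picture is of the moment at which its call begins. calibration takes no time and is no camera call.
- ctrl.finish_job(): hands the job in, once; it reports no verdict.
Trained networks look in the newest picture that a camera, given by its name, has taken for a name from the list of things; names that differ only in an ending like _2 or _b are one class to them, and where a whole thing is asked for, a point or a joint stands for the part that bears it (a point fixed in the world has none). Each returns a list of dicts, best first, with "p" (0 to 1); they miss things now and then, are a little off and sometimes report something else, mostly with a low value. They report only what shows in the picture. A call takes as long as a camera call.
- ctrl.spot_in(camera, target): "bbox" ([left, top, right, bottom] in pixels, round what is visible of it).
- ctrl.outline_of(camera, target): "region" (480x640 bool, what is visible of it) and "bbox" ([left, top, right, bottom] in pixels, round what is visible of it).
The state is a dict: "clock": time; "joints": joint angles; "dq": joint speeds; "tau": joint torques, N m; "eef_pos": TCP position; "tcp_rot": TCP orientation; "contact_force": force on the tool from outside, world axes, zero at the start; "wrist_torque": the same for the moment, N m; "gripper_width": finger opening in m.
Only numpy, scipy, OpenCV 4.12 (cv2) and the standard library are available. Lean on these libraries where they do the work, as an engineer would, in place of code of your own. Each camera call takes 0.05 s, during which the arm holds its last target. There are 200 camera calls.

## Working session

There is one attempt and no reset: what is moved stays moved. The work goes in short steps, Python scripts to look and compute and a tool call to move; the robot and the scene stay as the last step left them, time stands still between calls to the robot, and variables do not carry over. Pictures are saved under pics/ and viewed, about 8 in all and at most 12, crops included, and the job is handed in when it is done.

Besides the shell and the picture viewer there is one more tool, called after ">>>" as name(argument=value, ...) on one line, values as JSON. send_rows: Moves the arm, as the interface text tells. Its arguments: {"type":"object","properties":{"increments":{"type":"array"},"grip_force":{"type":"number"}},"required":["increments"]}

```bash
mkdir -p pics; ls; cat > h.py <<'E'
import numpy as np, cv2
from cell import ctrl
def cal(n):
    c=ctrl.calibration(n); R=cv2.Rodrigues(np.array(c["rvec"],float))[0]
    return c,R,np.array(c["tvec"],float).ravel()
def cloud(n,d):
    c,R,t=cal(n); v,u=np.mgrid[:480,:640]
    P=np.stack([(u-c["cx"])/c["fx"]*d,(v-c["cy"])/c["fy"]*d,d],-1)
    return (P-t)@R
def save(name,im): cv2.imwrite("pics/"+name,im[:,:,::-1])
E
python3 - <<'E'
from h import *
print(ctrl.grasp_offset, ctrl.get_obs())
for n in("top","scene"):
    im,d=ctrl.camera(n); save(n+"0.png",im); W=cloud(n,d)
    for t in("box_a","lid_a","mat","mug","soap_dish","brush_holder","comb","wrench"):
        for o in ctrl.outline_of(n,t):
            if o["p"]<.3: continue
            m=o["region"]&(d>0); p=W[m]
            print(n,t,round(o["p"],2),o["bbox"],m.sum(),np.percentile(p,[2,50,98],axis=0).round(3).tolist())
E
```

```text
pics
0.1547 {'clock': 0.0, 'joints': array([-1.33598063e+00,  2.38771131e-01, -1.42404748e-02,  1.31919548e+00,
        4.89718038e-06,  1.57079558e+00]), 'dq': array([-1.41226401e-04, -6.28546004e-04, -1.28302038e-03, -6.23310837e-04,
       -7.34035010e-06, -1.50085967e-03]), 'tau': array([-2.90130214e-03, -5.38769281e+01,  3.46437979e+01,  1.82870496e-02,
       -1.53635592e-04, -6.15459470e-06]), 'eef_pos': array([ 0.1221113 , -0.51043438,  0.40408788]), 'tcp_rot': array([-7.00812005e-04,  9.93115322e-01,  1.17138636e-01, -8.01951693e-05]), 'contact_force': array([-0.86656833, -0.26253796, -0.34339348]), 'wrist_torque': array([-0.02069173, -0.01053647, -0.07979666]), 'gripper_width': 0.08495610192103963}
top box_a 0.72 [177.8, 253.2, 206.0, 281.9] 212 [[0.466, 0.264, 0.005], [0.489, 0.29, 0.029], [0.517, 0.313, 0.05]]
top box_a 0.66 [248.6, 223.6, 282.3, 261.1] 164 [[0.509, 0.109, 0.002], [0.524, 0.119, 0.033], [0.579, 0.172, 0.051]]
top box_a 0.43 [320.0, 277.6, 346.2, 311.8] 92 [[0.408, -0.016, 0.002], [0.435, 0.005, 0.036], [0.462, 0.026, 0.051]]
top lid_a 0.96 [248.3, 216.7, 
[... 1920 characters left out ...]
 306.0] 5127 [[0.482, -0.369, 0.002], [0.553, -0.265, 0.005], [0.616, -0.158, 0.008]]
scene mug 0.92 [315.3, 267.2, 375.7, 324.9] 2145 [[0.673, -0.026, 0.003], [0.711, 0.017, 0.05], [0.751, 0.068, 0.092]]
scene soap_dish 0.91 [400.3, 264.2, 470.9, 317.7] 2390 [[0.691, 0.159, 0.002], [0.741, 0.213, 0.021], [0.778, 0.28, 0.037]]
scene brush_holder 0.71 [248.9, 280.2, 297.9, 359.7] 2629 [[0.711, -0.162, 0.012], [0.764, -0.121, 0.09], [0.792, -0.078, 0.176]]
scene comb 0.8 [326.8, 162.8, 394.0, 185.9] 571 [[0.332, 0.112, -0.001], [0.346, 0.199, 0.005], [0.363, 0.281, 0.009]]
scene wrench 0.75 [171.6, 189.5, 243.3, 211.9] 576 [[0.319, -0.288, -0.0], [0.337, -0.205, 0.008], [0.355, -0.118, 0.011]]
```

```bash
python3 - <<'E'
from h import *
S={"far":(.51,.308),"mid":(.55,.142),"near":(.452,-.017),"mat":(.549,-.263)}
A=[]
for n in("top","scene"):
    im,d=ctrl.camera(n); W=cloud(n,d)[d>0]; A.append(W)
W=np.vstack(A)
for k,c in S.items():
    r=.07 if k!="mat" else .18
    p=W[(np.hypot(W[:,0]-c[0],W[:,1]-c[1])<r)]
    for nm,lo,hi in (("lidtop",.050,.057),("knob",.068,.08)) if k!="mat" else (("mat",.0032,.008),):
        q=p[(p[:,2]>lo)&(p[:,2]<hi)]
        print(k,nm,len(q),cv2.minAreaRect((q[:,:2]*1000).astype(np.float32)),q[:,2].mean())
E
```

```text
far lidtop 1257 ((509.89898681640625, 307.44677734375), (55.45412826538086, 75.52793884277344), 46.060462951660156) 0.05336047926892086
far knob 215 ((509.5257568359375, 307.9585266113281), (14.209071159362793, 38.117549896240234), 46.15569305419922) 0.0728589765395827
mid lidtop 1297 ((549.6773681640625, 141.41673278808594), (56.38371276855469, 78.54515838623047), 79.55168914794922) 0.05354927672357721
mid knob 230 ((550.0824584960938, 141.8965606689453), (15.918447494506836, 36.83710479736328), 79.01319122314453) 0.07302690633400005
near lidtop 1288 ((451.7690124511719, -17.502052307128906), (76.55367279052734, 56.38506317138672), 36.54032516479492) 0.0534786630513174
near knob 232 ((451.15869140625, -18.265445709228516), (38.153804779052734, 15.277400970458984), 36.1916618347168) 0.07312260411140216
mat mat 11494 ((548.9326782226562, -263.742431640625), (355.9937744140625, 357.5912780761719), 38.197261810302734) 0.00492625164277583
```

View pics/top0.png

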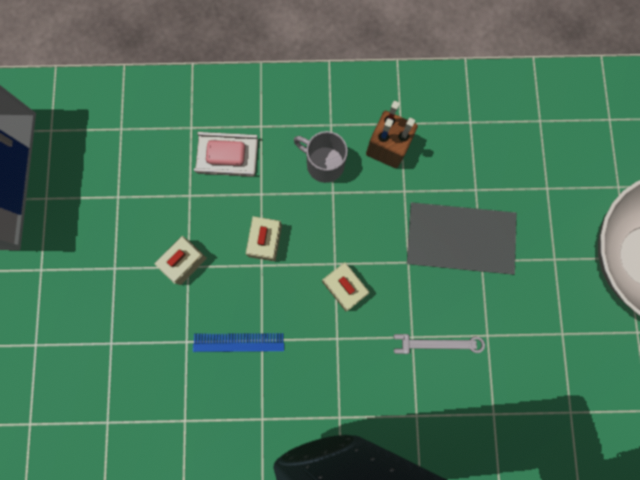

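The top view shows boxes at pixels (180,260), (264,238) and (346,286), the mat at (462,238), the wrench at (440,344), and the comb at (240,342). The detections match these positions.

```bash
cat >> h.py <<'E'
from scipy.spatial.transform import Rotation as Ro
def go(x,y,z,psi):
    o=ctrl.get_obs(); q=o["tcp_rot"]; R=Ro.from_quat([q[1],q[2],q[3],q[0]])
    a=np.radians(psi); T=Ro.from_matrix(np.array([[np.cos(a),np.sin(a),0],[np.sin(a),-np.cos(a),0],[0,0,-1]]))
    print("t",round(o["clock"],2),"pos",o["eef_pos"].round(4),"w",round(o["gripper_width"],4),"F",o["contact_force"].round(2))
    print("turn",(R.inv()*T).as_rotvec().round(4),"shift cm after turn",(T.inv().apply(np.array([x,y,z])-o["eef_pos"])*100).round(2))
E
python3 - <<'E'
from h import *
go(.4515,-.0178,.27,36.4)
W=[]
for n in("top","scene"):
    im,d=ctrl.camera(n); W.append(cloud(n,d)[ctrl.outline_of(n,"mat")[0]["region"]&(d>0)])
for w in W:
    w=w[w[:,2]<.01]
    print(cv2.minAreaRect((w[:,:2]*1000).astype(np.float32)))
E
```

```text
t 1.0 pos [ 0.1221 -0.5106  0.4047] w 0.0855 F [-0.26 -0.2   0.21]
turn [-1.000e-04 -0.000e+00 -4.005e-01] shift cm after turn [ 55.75 -20.12  13.47]
((549.9830932617188, -263.3007507324219), (222.2138671875, 131.38900756835938), 83.17526245117188)
((546.4906005859375, -263.2403564453125), (221.95529174804688, 134.2357940673828), 83.0257339477539)
```

>>> send_rows(increments=[[[0,0,-0.1],[0,0,0],1],[[0,0,-0.1],[0,0,0],1],[[0,0,-0.1],[0,0,0],1],[[0,0,-0.1],[0,0,0],1],[[0,0,0],[3.1,-1.12,0.75],1],[[0,0,0],[3.1,-1.12,0.75],1],[[0,0,0],[3.1,-1.12,0.75],1],[[0,0,0],[3.1,-1.12,0.75],1],[[0,0,0],[3.1,-1.12,0.75],1],[[0,0,0],[3.1,-1.12,0.75],1],[[0,0,0],[3.1,-1.12,0.75],1],[[0,0,0],[3.1,-1.12,0.75],1]], grip_force=40)

```text
clock: 2.2
eef_pos: [0.2692, -0.29, 0.3446]
tcp_rot: [0.0, 0.95, 0.312, 0.0]
contact_force: [-0.7, 0.0, -0.3]
gripper_width: 0.0854
```

>>> send_rows(increments=[[[0,0,0],[3.1,-1.12,0.75],1],[[0,0,0],[3.1,-1.12,0.75],1],[[0,0,0],[3.1,-1.12,0.75],1],[[0,0,0],[3.1,-1.12,0.75],1],[[0,0,0],[3.1,-1.12,0.75],1],[[0,0,0],[3.1,-1.12,0.75],1],[[0,0,0],[3.1,-1.12,0.75],1],[[0,0,0],[3.1,-1.12,0.75],1],[[0,0,0],[3.1,-1.12,0.75],1],[[0,0,0],[3.1,-1.12,0.75],1],[[0,0,0],[0,0,0],1],[[0,0,0],[0,0,0],1]])

```text
clock: 3.2
eef_pos: [0.4524, -0.016, 0.2692]
tcp_rot: [-0.0, 0.95, 0.314, -0.0]
contact_force: [-0.8, -1.1, 0.3]
gripper_width: 0.0852
```

```bash
python3 - <<'E'
from h import *
go(.4515,-.0178,.183,36.4)
E
```

```text
t 3.2 pos [ 0.4524 -0.016   0.2692] w 0.0852 F [-0.81 -1.14  0.34]
turn [-0.0006  0.0007  0.0027] shift cm after turn [-0.18  0.09  8.62]
```

>>> send_rows(increments=[[[0,0,0],[-0.1,0.05,2.2],1],[[0,0,0],[0,0,2.2],1],[[0,0,0],[0,0,2.2],1],[[0,0,0],[0,0,2.0],1],[[0,0,0],[0,0,0],1],[[0,0,0],[0,0,0],-1],[[0,0,0],[0,0,0],-1],[[0,0,0],[0,0,0],-1],[[0,0,0],[0,0,0],-1],[[0,0,0],[0,0,0],-1],[[0,0,0],[0,0,0],-1],[[0,0,0],[0,0,0],-1]])

```text
clock: 4.2
eef_pos: [0.4519, -0.0185, 0.1852]
tcp_rot: [0.001, 0.95, 0.312, 0.001]
contact_force: [-1.8, -2.0, 8.1]
gripper_width: 0.0554
```

```bash
python3 - <<'E'
from h import *
go(.4515,-.0178,.183,36.4)
E
```

```text
t 4.2 pos [ 0.4519 -0.0185  0.1852] w 0.0554 F [-1.8  -2.02  8.08]
turn [ 0.0019 -0.0016 -0.0008] shift cm after turn [ 0.01 -0.08  0.22]
```

>>> send_rows(increments=[[[0,0,0],[0,0,-1.0],-1],[[0,0,0],[0,0,-1.5],-1],[[0,0,0],[0,0,0],-1],[[0,0,0],[0,0,0],-1],[[0,0,0],[0,0,0],-1],[[0,0,0],[0,0,0],-1],[[0,0,0],[0,0,0],-1],[[0,0,0],[0,0,0],-1]])

```text
clock: 4.87
eef_pos: [0.4512, -0.0183, 0.2083]
tcp_rot: [-0.0, 0.95, 0.312, -0.0]
contact_force: [0.8, 0.4, -1.8]
gripper_width: 0.0558
```

```bash
python3 - <<'E'
from h import *
for i in range(3):
    go(.4515,-.0178,.183,36.4); im,d=ctrl.camera("top")
save("lift1.png",cv2.resize(im[200:360,240:440],None,fx=3,fy=3))
E
```

```text
t 4.87 pos [ 0.4512 -0.0183  0.2083] w 0.0558 F [ 0.77  0.42 -1.84]
turn [-0.0006  0.0006 -0.0005] shift cm after turn [ 0.06 -0.02  2.53]
t 4.92 pos [ 0.4512 -0.0183  0.2083] w 0.0554 F [ 0.26 -0.96 -0.64]
turn [-0.0006  0.0005 -0.0005] shift cm after turn [ 0.05 -0.03  2.53]
t 4.97 pos [ 0.4512 -0.0183  0.2084] w 0.0555 F [-0.5  -0.91 -1.42]
turn [-0.0005  0.0005 -0.0005] shift cm after turn [ 0.05 -0.03  2.54]
```

>>> send_rows(increments=[[[0,0,0],[0,0,1.0],-1],[[0,0,0],[0,0,0.9],-1],[[0,0,0],[0,0,0.4],-1],[[0,0,0],[0,0,0],-1],[[0,0,0],[0,0,0],1],[[0,0,0],[0,0,0],1],[[0,0,0],[0,0,0],1],[[0,0,0],[0,0,0],1],[[0,0,0],[0,0,-2],1],[[0,0,0],[0,0,-3],1],[[0,0,0],[0,0,-4],1],[[0,0,-0.12],[0,0,0],1]])

```text
clock: 6.02
eef_pos: [0.4531, -0.0184, 0.2815]
tcp_rot: [0.002, 0.93, 0.368, 0.004]
contact_force: [1.1, -0.3, -0.1]
gripper_width: 0.0854
```

>>> send_rows(increments=[[[0,0,-0.12],[0,0,0],1],[[0,0,-0.12],[0,0,0],1],[[0,0,-0.12],[0,0,0],1],[[0,0,-0.12],[0,0,0],1],[[0,0,-0.12],[0,0,0],1],[[0,0,-0.12],[0,0,0],1],[[0,0,-0.12],[0,0,0],1],[[0,0,-0.12],[0,0,0],1],[[0,0,-0.12],[0,0,0],1],[[0,0,-0.12],[0,0,0],1],[[0,0,-0.12],[0,0,0],1],[[0,0,-0.12],[0,0,0],1]])

```text
clock: 7.02
eef_pos: [0.4514, -0.0183, 0.2758]
tcp_rot: [0.0, 0.453, 0.891, 0.0]
contact_force: [-0.4, -0.4, -0.8]
gripper_width: 0.0853
```

>>> send_rows(increments=[[[0,0,-0.12],[0,0,0],1],[[0,0,-0.12],[0,0,0],1],[[0,0,-0.12],[0,0,0],1],[[0,0,-0.12],[0,0,0],1],[[0,0,-0.12],[0,0,0],1],[[0,0,-0.12],[0,0,0],1],[[0,0,-0.04],[0,0,0],1],[[0,0,0],[0,0,0],1]])

```text
clock: 7.68
eef_pos: [0.4513, -0.0183, 0.2757]
tcp_rot: [-0.0, 0.092, 0.996, 0.0]
contact_force: [-0.7, -0.3, 0.1]
gripper_width: 0.0854
```

```bash
python3 - <<'E'
from h import *
im,d=ctrl.camera("top"); W=cloud("top",d)[d>0]
q=W[(np.hypot(W[:,0]-.451,W[:,1]+.018)<.06)&(W[:,2]>.05)&(W[:,2]<.057)]
print(len(q),cv2.minAreaRect((q[:,:2]*1000).astype(np.float32)))
go(.5498,.1416,.27,169.5); print(ctrl.get_obs()["joints"].round(2))
E
```

```text
0 ((0.0, 0.0), (0.0, 0.0), 0.0)
t 7.73 pos [ 0.4513 -0.0183  0.2757] w 0.0859 F [ 0.29 -0.85  0.44]
turn [ 0.0001  0.     -0.0047] shift cm after turn [-6.77 17.52  0.57]
[-0.04  0.2  -0.42  0.96  0.    0.15]
```

Move to the mid box in 6 rows, settle, then descend and close.

>>> send_rows(increments=[[[0,0,0],[-1.13,2.92,0.1],1],[[0,0,0],[-1.13,2.92,0.1],1],[[0,0,0],[-1.13,2.92,0.1],1],[[0,0,0],[-1.13,2.92,0.1],1],[[0,0,0],[-1.13,2.92,0.1],1],[[0,0,0],[-1.13,2.92,0.1],1],[[0,0,0],[0,0,0],1],[[0,0,0],[0,0,0],1],[[0,0,0],[0,0,0],1]])

```text
clock: 8.48
eef_pos: [0.5501, 0.1411, 0.2693]
tcp_rot: [-0.001, 0.094, 0.996, -0.0]
contact_force: [0.1, -0.4, -0.5]
gripper_width: 0.0854
```

```bash
python3 - <<'E'
from h import *
im,d=ctrl.camera("top"); W=cloud("top",d)[d>0]
q=W[(np.hypot(W[:,0]-.451,W[:,1]+.018)<.06)&(W[:,2]>.05)&(W[:,2]<.057)]
print(len(q),cv2.minAreaRect((q[:,:2]*1000).astype(np.float32)))
go(.5498,.1416,.184,169.5)
E
```

```text
839 ((451.0636291503906, -17.98745346069336), (75.52169036865234, 55.017181396484375), 35.58423614501953)
t 8.53 pos [0.5499 0.1406 0.2695] w 0.0853 F [ 0.04 -0.77 -0.06]
turn [-0.0005 -0.0009 -0.0047] shift cm after turn [0.03 0.09 8.55]
```

>>> send_rows(increments=[[[0,0,0],[0,0.08,2.2],1],[[0,0,0],[0,0,2.2],1],[[0,0,0],[0,0,2.2],1],[[0,0,0],[0,0,1.9],1],[[0,0,0],[0,0,0],1],[[0,0,0],[0,0,0],-1],[[0,0,0],[0,0,0],-1],[[0,0,0],[0,0,0],-1],[[0,0,0],[0,0,0],-1],[[0,0,0],[0,0,0],-1],[[0,0,0],[0,0,0],-1],[[0,0,0],[0,0,0],-1]])

```text
clock: 9.53
eef_pos: [0.5512, 0.142, 0.1864]
tcp_rot: [0.001, 0.093, 0.996, 0.0]
contact_force: [-0.6, -1.5, 7.7]
gripper_width: 0.0558
```

>>> send_rows(increments=[[[0,0,0],[0,0,-1.0],-1],[[0,0,0],[0,0,-1.5],-1],[[0,0,0],[0,0,0],-1],[[0,0,0],[0,0,0],-1],[[0,0,0],[0,0,0],-1],[[0,0,0],[0,0,0],-1],[[0,0,0],[0,0,0],-1],[[0,0,0],[0,0,0],-1]])

```text
clock: 10.2
eef_pos: [0.5505, 0.142, 0.2092]
tcp_rot: [-0.0, 0.093, 0.996, -0.0]
contact_force: [-1.3, 0.7, -1.1]
gripper_width: 0.0551
```

```bash
python3 - <<'E'
from h import *
for i in range(3):
    go(.5498,.1416,.184,169.5); im,d=ctrl.camera("top")
E
```

```text
t 10.2 pos [0.5505 0.142  0.2092] w 0.0551 F [-1.28  0.65 -1.11]
turn [-0.0003 -0.0008 -0.0036] shift cm after turn [ 0.06 -0.05  2.52]
t 10.25 pos [0.5505 0.142  0.2093] w 0.0554 F [-0.57 -0.43 -1.34]
turn [-0.0003 -0.0008 -0.0036] shift cm after turn [ 0.06 -0.05  2.53]
t 10.3 pos [0.5506 0.142  0.2094] w 0.0552 F [ 0.03  0.36 -1.62]
turn [-0.0002 -0.0006 -0.0035] shift cm after turn [ 0.07 -0.05  2.54]
```

>>> send_rows(increments=[[[0,0,0],[0,0,1.0],-1],[[0,0,0],[0,0,0.9],-1],[[0,0,0],[0,0,0.4],-1],[[0,0,0],[0,0,0],-1],[[0,0,0],[0,0,0],1],[[0,0,0],[0,0,0],1],[[0,0,0],[0,0,0],1],[[0,0,0],[0,0,0],1],[[0,0,0],[0,0,-2],1],[[0,0,0],[0,0,-3],1],[[0,0,0],[0,0,-3.5],1],[[0,0,0.117],[0,0,0],1]])

```text
clock: 11.35
eef_pos: [0.5524, 0.1425, 0.2776]
tcp_rot: [0.004, 0.15, 0.989, 0.002]
contact_force: [1.3, -0.4, -0.3]
gripper_width: 0.0853
```

>>> send_rows(increments=[[[0,0,0.117],[0,0,0],1],[[0,0,0.117],[0,0,0],1],[[0,0,0.117],[0,0,0],1],[[0,0,0.117],[0,0,0],1],[[0,0,0],[0,0,0],1],[[0,0,0],[0,0,0],1]])

```text
clock: 11.85
eef_pos: [0.5507, 0.142, 0.2716]
tcp_rot: [-0.0, 0.375, 0.927, 0.0]
contact_force: [-1.2, -0.6, 1.0]
gripper_width: 0.0855
```

```bash
python3 - <<'E'
from h import *
go(.5097,.3077,.27,136.1); print(ctrl.get_obs()["joints"].round(2))
E
```

```text
t 11.85 pos [0.5507 0.142  0.2716] w 0.0855 F [-1.24 -0.59  1.  ]
turn [-0.     -0.0002 -0.0019] shift cm after turn [14.44  9.1   0.16]
[ 0.25  0.39 -0.15  1.03  0.    1.02]
```

>>> send_rows(increments=[[[0,0,0],[2.88,1.82,0],1],[[0,0,0],[2.88,1.82,0],1],[[0,0,0],[2.88,1.82,0],1],[[0,0,0],[2.88,1.82,0],1],[[0,0,0],[2.88,1.82,0],1],[[0,0,0],[0,0,0],1],[[0,0,0],[0,0,0],1],[[0,0,0],[0,0,0],1]])

```text
clock: 12.52
eef_pos: [0.5108, 0.3076, 0.2715]
tcp_rot: [-0.0, 0.375, 0.927, -0.0]
contact_force: [0.8, -0.4, -0.7]
gripper_width: 0.0852
```

```bash
python3 - <<'E'
from h import *
im,d=ctrl.camera("top"); W=cloud("top",d)[d>0]
for c in((.4512,-.0178),(.550,.1416)):
    q=W[(np.hypot(W[:,0]-c[0],W[:,1]-c[1])<.06)&(W[:,2]>.05)&(W[:,2]<.057)]
    print(len(q),cv2.minAreaRect((q[:,:2]*1000).astype(np.float32)))
go(.5097,.3077,.185,136.1)
E
```

```text
852 ((451.3834533691406, -17.773941040039062), (75.49190521240234, 55.08283615112305), 36.29998016357422)
814 ((549.0536499023438, 142.60723876953125), (55.56474304199219, 75.51931762695312), 79.51752471923828)
t 12.57 pos [0.511  0.307  0.2716] w 0.0851 F [0.5  0.3  0.62]
turn [-0.0006  0.     -0.0041] shift cm after turn [ 0.14 -0.04  8.66]
```

>>> send_rows(increments=[[[0,0,0],[0.1,0,2.2],1],[[0,0,0],[0,0,2.2],1],[[0,0,0],[0,0,2.2],1],[[0,0,0],[0,0,2.0],1],[[0,0,0],[0,0,0],1],[[0,0,0],[0,0,0],-1],[[0,0,0],[0,0,0],-1],[[0,0,0],[0,0,0],-1],[[0,0,0],[0,0,0],-1],[[0,0,0],[0,0,0],-1],[[0,0,0],[0,0,0],-1],[[0,0,0],[0,0,0],-1]], grip_force=55)

```text
clock: 13.57
eef_pos: [0.5108, 0.3084, 0.1875]
tcp_rot: [0.001, 0.376, 0.926, 0.001]
contact_force: [0.0, -1.9, 7.2]
gripper_width: 0.0554
```

>>> send_rows(increments=[[[0,0,0],[0,0,-1.0],-1],[[0,0,0],[0,0,-1.5],-1],[[0,0,0],[0,0,0],-1],[[0,0,0],[0,0,0],-1],[[0,0,0],[0,0,0],-1],[[0,0,0],[0,0,0],-1],[[0,0,0],[0,0,0],-1],[[0,0,0],[0,0,0],-1]])

```text
clock: 14.23
eef_pos: [0.51, 0.3083, 0.2102]
tcp_rot: [-0.0, 0.376, 0.926, -0.0]
contact_force: [0.6, 0.5, -2.8]
gripper_width: 0.0551
```

```bash
python3 - <<'E'
from h import *
for i in range(3):
    go(.549,-.263,.30,83); im,d=ctrl.camera("top")
print(ctrl.get_obs()["wrist_torque"])
E
```

```text
t 14.23 pos [0.51   0.3083 0.2102] w 0.0551 F [ 0.63  0.52 -2.85]
turn [-1.000e-03  1.000e-04  9.213e-01] shift cm after turn [-56.23  10.83  -8.98]
t 14.28 pos [0.5101 0.3083 0.2103] w 0.0551 F [ 0.26 -0.01 -2.98]
turn [-8.000e-04  1.000e-04  9.212e-01] shift cm after turn [-56.23  10.82  -8.97]
t 14.33 pos [0.5101 0.3083 0.2103] w 0.0554 F [ 1.09  0.6  -3.39]
turn [-7.000e-04  1.000e-04  9.212e-01] shift cm after turn [-56.23  10.82  -8.97]
[-0.01414523 -0.01144688 -0.02968514]
```

>>> send_rows(increments=[[[0,0,0],[0,0,-1.5],-1],[[0,0,0],[0,0,-3],-1],[[0,0,0],[0,0,-3],-1],[[0,0,0],[0,0,-2.5],-1],[[0,0,-0.08],[0,0,-1],-1],[[0,0,-0.1],[0,0,0],-1],[[0,0,-0.1],[0,0,0],-1],[[0,0,-0.1],[0,0,0],-1],[[0,0,-0.1],[0,0,0],-1],[[0,0,-0.1],[0,0,0],-1],[[0,0,-0.065],[0,0,0],-1],[[0,0,0],[0,0,0],-1]])

```text
clock: 15.38
eef_pos: [0.5102, 0.3083, 0.3206]
tcp_rot: [-0.0, 0.062, 0.998, -0.0]
contact_force: [-0.0, 0.3, -4.1]
gripper_width: 0.0551
```

```bash
python3 - <<'E'
from h import *
go(.555,-.213,.32,173)
E
```

```text
t 15.38 pos [0.5102 0.3083 0.3206] w 0.0551 F [-0.01  0.25 -4.11]
turn [-0.0001 -0.0003 -0.0017] shift cm after turn [-10.8  -51.2    0.06]
```

>>> send_rows(increments=[[[0,0,0],[-0.257,-1.22,0],-1],[[0,0,0],[-0.514,-2.44,0],-1],[[0,0,0],[-0.514,-2.44,0],-1],[[0,0,0],[-0.514,-2.44,0],-1],[[0,0,0],[-0.514,-2.44,0],-1],[[0,0,0],[-0.514,-2.44,0],-1],[[0,0,0],[-0.514,-2.44,0],-1],[[0,0,0],[-0.514,-2.44,0],-1],[[0,0,0],[-0.514,-2.44,0],-1],[[0,0,0],[-0.514,-2.44,0],-1],[[0,0,0],[-0.514,-2.44,0],-1],[[0,0,0],[-0.514,-2.44,0],-1]])

```text
clock: 16.38
eef_pos: [0.533, 0.0208, 0.3208]
tcp_rot: [0.0, 0.065, 0.998, -0.0]
contact_force: [0.5, -0.0, -3.3]
gripper_width: 0.055
```

>>> send_rows(increments=[[[0,0,0],[-0.514,-2.44,0],-1],[[0,0,0],[-0.514,-2.44,0],-1],[[0,0,0],[-0.514,-2.44,0],-1],[[0,0,0],[-0.514,-2.44,0],-1],[[0,0,0],[-0.514,-2.44,0],-1],[[0,0,0],[-0.514,-2.44,0],-1],[[0,0,0],[-0.514,-2.44,0],-1],[[0,0,0],[-0.514,-2.44,0],-1],[[0,0,0],[-0.514,-2.44,0],-1],[[0,0,0],[-0.257,-1.22,0],-1],[[0,0,0],[0,0,0],-1],[[0,0,0],[0,0,0],-1]])

```text
clock: 17.38
eef_pos: [0.5521, -0.2142, 0.3205]
tcp_rot: [-0.0, 0.065, 0.998, 0.0]
contact_force: [-0.3, 0.1, -3.0]
gripper_width: 0.0552
```

```bash
python3 - <<'E'
from h import *
im,d=ctrl.camera("scene"); save("carry.png",cv2.resize(im[120:400,80:480],None,fx=2,fy=2))
go(.555,-.213,.1925,173)
E
```

```text
t 17.43 pos [ 0.5521 -0.2134  0.3205] w 0.055 F [-0.43 -0.08 -2.89]
turn [ 0.0007 -0.0007 -0.0062] shift cm after turn [-0.28  0.08 12.8 ]
```

View pics/carry.png

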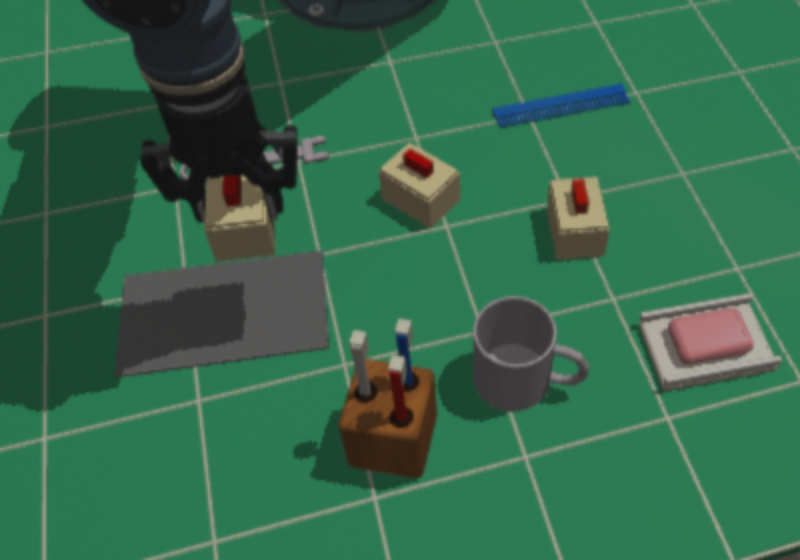

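The box is held upright with its lid on, at about (238,215), over the mat at (222,312). The other two boxes are shut.

>>> send_rows(increments=[[[0,0,0],[-0.25,0.05,1.5],-1],[[0,0,0],[0,0,2.5],-1],[[0,0,0],[0,0,2.5],-1],[[0,0,0],[0,0,2.5],-1],[[0,0,0],[0,0,1.5],-1],[[0,0,0],[0,0,1],-1],[[0,0,0],[0,0,0.5],-1],[[0,0,0],[0,0,0.4],-1],[[0,0,0],[0,0,0.3],-1],[[0,0,0],[0,0,0.15],-1],[[0,0,0],[0,0,0],-1],[[0,0,0],[0,0,0],-1]])

```text
clock: 18.43
eef_pos: [0.5553, -0.2135, 0.1928]
tcp_rot: [0.0, 0.063, 0.998, -0.0]
contact_force: [0.3, -0.6, -3.8]
gripper_width: 0.055
```

>>> send_rows(increments=[[[0,0,0],[0,0,0.1],-1],[[0,0,0],[0,0,0.1],-1],[[0,0,0],[0,0,0],-1],[[0,0,0],[0,0,0],-1]])

```text
clock: 18.77
eef_pos: [0.5552, -0.2135, 0.1915]
tcp_rot: [0.001, 0.063, 0.998, -0.0]
contact_force: [-2.0, 0.7, 7.5]
gripper_width: 0.0555
```

>>> send_rows(increments=[[[0,0,0],[0,0,-0.1],1],[[0,0,0],[0,0,0],1],[[0,0,0],[0,0,0],1],[[0,0,0],[0,0,0],1],[[0,0,0],[0,0,0],1],[[0,0,0],[0,0,-1.5],1],[[0,0,0],[0,0,-2.5],1],[[0,0,0],[0,0,-2.5],1],[[0,0,0],[0,0,-1],1],[[0,0,0],[0,0,0],1],[[0,0,0],[0,0,0],1],[[0,0,0],[0,0,0],1]])

```text
clock: 19.77
eef_pos: [0.5546, -0.2132, 0.2649]
tcp_rot: [-0.001, 0.063, 0.998, 0.0]
contact_force: [0.2, -0.3, 0.2]
gripper_width: 0.0852
```

```bash
python3 - <<'E'
from h import *
P=[]
for n in("top","scene"):
    im,d=ctrl.camera(n); save("rel_"+n+".png",im)
    W=cloud(n,d)
    W=W[(d>0)&(np.hypot(W[...,0]-.555,W[...,1]+.213)<.06)]
    for lo,hi in((.053,.061),(.071,.081)):
        q=W[(W[:,2]>lo)&(W[:,2]<hi)]; print(n,lo,len(q),cv2.minAreaRect((q[:,:2]*1000).astype(np.float32)) if len(q) else "",q[:,2].mean())
go(.555,-.213,.236,173)
im,_=ctrl.camera("scene"); save("rel.png",cv2.resize(im[180:320,120:320],None,fx=4,fy=4))
E
```

```text
top 0.053 527 ((549.8693237304688, -211.5199432373047), (56.34367752075195, 64.53131866455078), 81.88662719726562) 0.05728564723498772
top 0.071 95 ((554.2525024414062, -212.37159729003906), (13.850452423095703, 34.588966369628906), 84.3567886352539) 0.07678682881560654
scene 0.053 615 ((554.0593872070312, -213.32672119140625), (55.37326431274414, 78.27495574951172), 80.9736099243164) 0.05750119730356809
scene 0.071 116 ((553.200439453125, -214.21615600585938), (14.43600845336914, 38.14763641357422), 82.27836608886719) 0.07698906573565313
t 19.87 pos [ 0.5546 -0.2132  0.2647] w 0.0852 F [-0.08  0.39 -0.28]
turn [ 0.0007 -0.0024 -0.0046] shift cm after turn [-0.04  0.02  2.87]
```

View pics/rel.png

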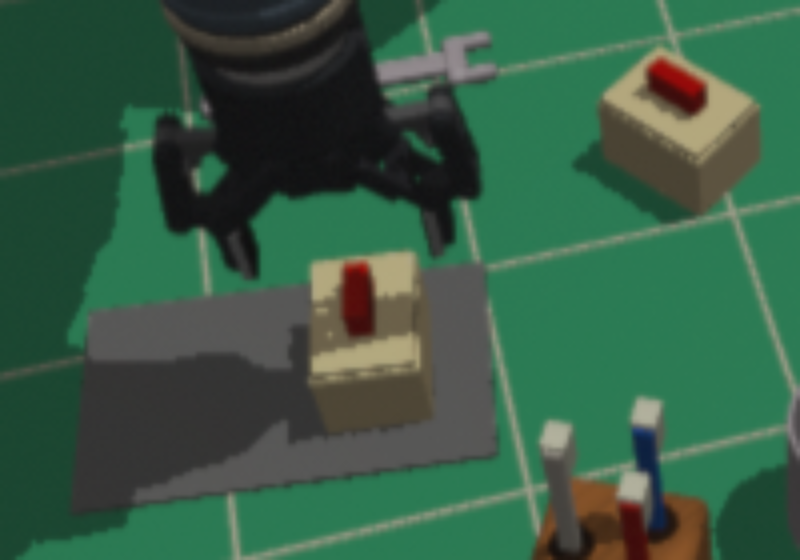

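The shut box stands on the mat at about (365,340) in the crop. Next I grip the knob.

>>> send_rows(increments=[[[0,0,0],[0,0,1.4],1],[[0,0,0],[0,0,1.4],1],[[0,0,0],[0,0,0],-1],[[0,0,0],[0,0,0],-1],[[0,0,0],[0,0,0],-1],[[0,0,0],[0,0,0],-1],[[0,0,0],[0,0,0],-1],[[0,0,0],[0,0,0],-1],[[0,0,0],[0,0,0],-1],[[0,0,0],[0,0,0],-1],[[0,0,0],[0,0,0],-1],[[0,0,0],[0,0,0],-1]], grip_force=25)

```text
clock: 20.92
eef_pos: [0.5553, -0.2135, 0.2389]
tcp_rot: [0.001, 0.063, 0.998, -0.0]
contact_force: [-0.6, 0.9, 5.2]
gripper_width: 0.0132
```

>>> send_rows(increments=[[[0,0,0],[0,0,-0.5],-1],[[0,0,0],[0,0,-1],-1],[[0,0,0],[0,0,-1.5],-1],[[0,0,0],[0,0,-1.5],-1],[[0,0,0],[0,0,-1.5],-1],[[0,0,0],[0,0,0],-1],[[0,0,0],[0,0,0],-1],[[0,0,0],[0,0,0],-1],[[0,0,0],[0,0,0],-1]])

```text
clock: 21.67
eef_pos: [0.5547, -0.2133, 0.2973]
tcp_rot: [-0.001, 0.063, 0.998, 0.0]
contact_force: [0.3, 0.3, -0.3]
gripper_width: 0.0132
```

```bash
python3 - <<'E'
from h import *
im,d=ctrl.camera("scene"); save("lid.png",cv2.resize(im[180:320,120:320],None,fx=4,fy=4))
go(.543,-.313,.30,173)
E
```

```text
t 21.72 pos [ 0.5548 -0.2133  0.2973] w 0.013 F [ 0.31 -0.42 -0.56]
turn [ 0.0005 -0.0016 -0.0046] shift cm after turn [ -0.05 -10.04  -0.27]
```

View pics/lid.png

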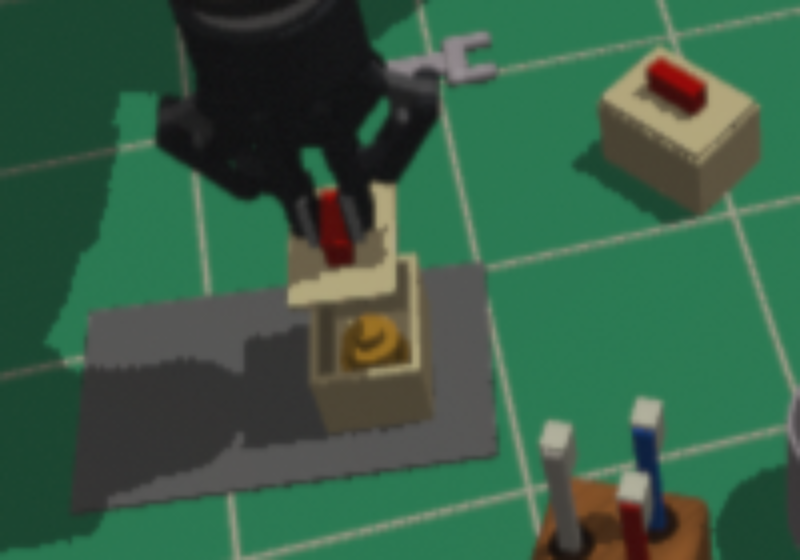

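The lid is held level and the brass valve shows in the box at (372,340).

>>> send_rows(increments=[[[0,0,0],[0,-1.4,0],-1],[[0,0,0],[0,-2.5,0],-1],[[0,0,0],[0,-2.5,0],-1],[[0,0,0],[0,-2.3,0],-1],[[0,0,0],[0,-1.3,0],-1],[[0,0,0],[0,0,0],-1],[[0,0,0],[0,0,0],-1],[[0,0,0],[0,0,1.5],-1],[[0,0,0],[0,0,2],-1],[[0,0,0],[0,0,2],-1],[[0,0,0],[0,0,2],-1],[[0,0,0],[0,0,1],-1]])

```text
clock: 22.72
eef_pos: [0.5419, -0.311, 0.2109]
tcp_rot: [-0.001, 0.063, 0.998, 0.001]
contact_force: [0.0, 0.2, 0.3]
gripper_width: 0.013
```

>>> send_rows(increments=[[[0,0,0],[0,0,0.5],-1],[[0,0,0],[0,0,0.4],-1],[[0,0,0],[0,0,0.3],-1],[[0,0,0],[0,0,0],-1],[[0,0,0],[0,0,0],-1],[[0,0,0],[0,0,0],-1]])

```text
clock: 23.22
eef_pos: [0.5426, -0.3127, 0.202]
tcp_rot: [0.001, 0.063, 0.998, -0.0]
contact_force: [0.4, -0.5, -1.0]
gripper_width: 0.0131
```

>>> send_rows(increments=[[[0,0,0],[0,0,0.15],-1],[[0,0,0],[0,0,0.15],-1],[[0,0,0],[0,0,0],-1],[[0,0,0],[0,0,0],-1],[[0,0,0],[0,0,0],-1]])

```text
clock: 23.63
eef_pos: [0.5424, -0.3126, 0.1982]
tcp_rot: [-0.0, 0.063, 0.998, 0.0]
contact_force: [0.5, 1.2, -0.2]
gripper_width: 0.0131
```

>>> send_rows(increments=[[[0,0,0],[0,0,0.1],-1],[[0,0,0],[0,0,0.1],-1],[[0,0,0],[0,0,0],-1],[[0,0,0],[0,0,0],-1],[[0,0,0],[0,0,0],-1]])

```text
clock: 24.05
eef_pos: [0.5424, -0.3126, 0.1969]
tcp_rot: [0.0, 0.063, 0.998, -0.0]
contact_force: [-2.3, 0.9, 5.5]
gripper_width: 0.0129
```

>>> send_rows(increments=[[[0,0,0],[0,0,0],0.2],[[0,0,0],[0,0,0],0.2],[[0,0,0],[0,0,0],0.2],[[0,0,0],[0,0,0],0.2],[[0,0,0],[0,0,0],0.2],[[0,0,0],[0,0,-1.5],0.2],[[0,0,0],[0,0,-2.5],0.2],[[0,0,0],[0,0,-3.5],0.2],[[0,0,0],[0,0,-3.5],0.2],[[0,0,0],[0,0,-3],0.2],[[0,0,0],[0,0,0],0.2],[[0,0,0],[0,0,0],0.2]])

```text
clock: 25.05
eef_pos: [0.5428, -0.3128, 0.3382]
tcp_rot: [0.002, 0.063, 0.998, -0.001]
contact_force: [-0.1, -0.2, -0.8]
gripper_width: 0.0516
```

```bash
python3 - <<'E'
from h import *
im,d=ctrl.camera("scene"); save("end.png",cv2.resize(im[140:350,100:460],None,fx=2.2,fy=2.2))
W=cloud("scene",d)[d>0]
for k,c,lo,hi in(("near",(.4512,-.0178),.05,.057),("mid",(.55,.142),.05,.057),("lid",(.5425,-.3127),.012,.019),("knob",(.5425,-.3127),.03,.04)):
    q=W[(np.hypot(W[:,0]-c[0],W[:,1]-c[1])<.06)&(W[:,2]>lo)&(W[:,2]<hi)]
    print(k,len(q),cv2.minAreaRect((q[:,:2]*1000).astype(np.float32)),q[:,2].mean().round(4))
go(.543,-.313,.3,173)
E
```

```text
near 438 ((449.91400146484375, -18.890644073486328), (76.40501403808594, 56.09730529785156), 36.92290115356445) 0.0537
mid 503 ((548.7279052734375, 140.69642639160156), (55.606449127197266, 77.5592041015625), 80.13611602783203) 0.0536
lid 575 ((539.7156372070312, -312.56787109375), (53.65244674682617, 76.30155181884766), 82.80594635009766) 0.0159
knob 105 ((541.547119140625, -313.129150390625), (14.236984252929688, 36.581119537353516), 79.19291687011719) 0.0354
t 25.1 pos [ 0.5424 -0.3126  0.3364] w 0.0512 F [ 0.1   0.24 -0.  ]
turn [-0.0003  0.0008 -0.0046] shift cm after turn [-0.06 -0.03  3.64]
```

View pics/end.png

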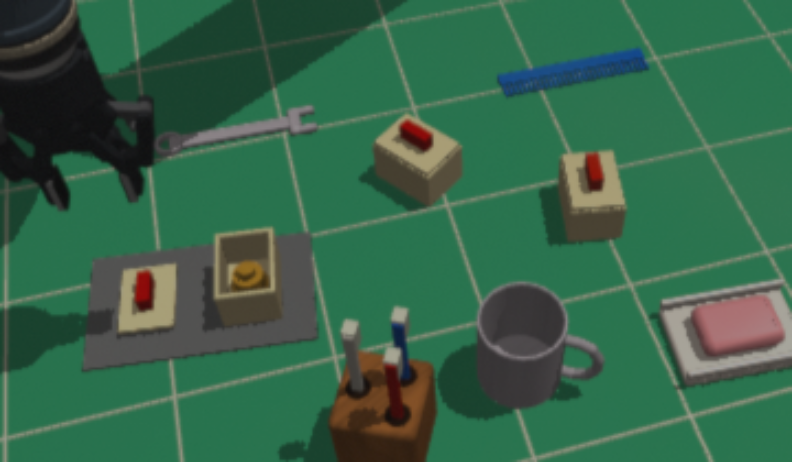

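The lid (148,298) and the open box with the valve (247,275) are both on the mat. The other two boxes are shut and in place, and the gripper is clear.

```bash
python3 -c "
from cell import ctrl
print(ctrl.finish_job(), ctrl.get_obs()['clock'])"
```

```text
the job is handed in; nothing more can be done
the job is handed in; nothing more can be done
```

The job is done and handed in; the robot clock stood at about 25 s of the 72 s at my last reading. No verdict was given.

**Finding the valve:** I lifted each box about 23 mm and read the wrist force. The two nearer boxes read about 1.3 N each and the far-left one about 3.1 N, so I took that one as heavy.

**Placing it:** I set that box shut and upright on the mat and released it. I then lifted its lid, saw the brass valve inside, and laid the lid beside it.

**Last checks:**
- **Lid:** it lies level and right way up on the mat. Its plate top is 16 mm above the work surface, so its origin is about 11 mm, within the 20 mm limit. It sits about 50 mm to one side of the mat's centre, and the box about 50 mm to the other.
- **Other two boxes:** both are shut and within about 2 mm of where they started.
- **Other objects:** in the last picture the mug, toothbrush holder, comb and wrench look undisturbed, as does the visible part of the soap dish. I did not measure them again.
- **Gripper:** it hangs clear of everything, with the wrist force near zero.

No check failed. Camera position estimates differed by 2–3 mm between views. I did not separately check that the box presses on the mat with over 1.9 N, but its weight of about 3 N, less the lid, should be enough.

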